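Complete the round caddy of bottles, red cap in the middle

TASK

Pack the three bottles standing on the bench into the round blue caddy, so that all seven stand upright on its floor: the red-capped one in the middle and the six black-capped ones in a ring round it. Lower each bottle gently onto the caddy's floor rather than dropping it in, knock no bottle over, and leave the screwdriver, the red-lidded tin and the small red bottle where they are.

Things in the scene. Friction and masses are not known exactly. Their poses are not given: they have to be found in the camera images.
- caddy: round blue open-topped caddy with a bare steel rim, screwed to the bench: it does not move. Origin on its axis at bench height, z up. Inner radius 64 mm, outer radius 70 mm, flat inner floor 6 mm above the bench, rim 52 mm above the bench; four small screw lugs reach 85 mm from the axis at bench height. At the start the middle and two neighbouring outer places are empty, on any side.
- caddy_floor (a point): point on the caddy's axis on its inner floor, 6 mm above the bench; axes as the caddy's. The caddy holds exactly seven bottles: one on this axis and six round it, their axes about 42 mm from it and 60 degrees apart, with 2 to 4 mm of play. Far to the right of the caddy, on the other bench (world y below -0.05), a fixed white frame and a post with a lever reach up to 0.3 m, in part 0.55 m, above bench height: keep clear of them.
- bottle_red: upright white bottle with a red cap and a red band, standing on the bench in front of the caddy. Straight round body 40 mm in diameter up to z = 72 mm, then a shoulder to z = 84 mm, then a cap 16 mm in diameter from z = 84 to 120 mm (the top). 150 g, more or less by a third. Origin at the centre of its underside, z up along the bottle. 
- bottle_a: upright white bottle with a black cap and a grey band, standing on the bench in front of the caddy, same shape as bottle_red. Straight round body 40 mm in diameter up to z = 72 mm, then a shoulder to z = 84 mm, then a cap 16 mm in diameter from z = 84 to 120 mm (the top). 150 g, more or less by a third. Origin at the centre of its underside, z up along the bottle. 
- bottle_b: upright white bottle with a black cap and a grey band, standing on the bench in front of the caddy, same shape as bottle_red. Straight round body 40 mm in diameter up to z = 72 mm, then a shoulder to z = 84 mm, then a cap 16 mm in diameter from z = 84 to 120 mm (the top). 150 g, more or less by a third. Origin at the centre of its underside, z up along the bottle. 
- bottle_c: like bottle_a (black cap, grey band), already standing loose in an outer place of the caddy, its underside on the caddy floor. Straight round body 40 mm in diameter up to z = 72 mm, then a shoulder to z = 84 mm, then a cap 16 mm in diameter from z = 84 to 120 mm (the top). 150 g, more or less by a third. Origin at the centre of its underside, z up along the bottle. 
- bottle_d: like bottle_a (black cap, grey band), already standing loose in an outer place of the caddy, its underside on the caddy floor. Straight round body 40 mm in diameter up to z = 72 mm, then a shoulder to z = 84 mm, then a cap 16 mm in diameter from z = 84 to 120 mm (the top). 150 g, more or less by a third. Origin at the centre of its underside, z up along the bottle. 
- bottle_e: like bottle_a (black cap, grey band), already standing loose in an outer place of the caddy, its underside on the caddy floor. Straight round body 40 mm in diameter up to z = 72 mm, then a shoulder to z = 84 mm, then a cap 16 mm in diameter from z = 84 to 120 mm (the top). 150 g, more or less by a third. Origin at the centre of its underside, z up along the bottle. 
- bottle_f: like bottle_a (black cap, grey band), already standing loose in an outer place of the caddy, its underside on the caddy floor. Straight round body 40 mm in diameter up to z = 72 mm, then a shoulder to z = 84 mm, then a cap 16 mm in diameter from z = 84 to 120 mm (the top). 150 g, more or less by a third. Origin at the centre of its underside, z up along the bottle. 
- screwdriver_a: bystander: yellow-handled screwdriver 196 mm long, lying loose on the bench to the left of the work; origin at the centre of its underside
- grease_tin: bystander: flat white tin with a red lid, 66 mm across and 36 mm high, loose; origin at the centre of its underside
- threadlock: bystander: small red bottle with a black pointed cap, 34 mm across and 85 mm high, standing loose; origin at the centre of its underside
Mind the look-alikes: they are no part of the job. Leave any green or turquoise look-alike of the bottle_red alone.

How it is judged:
At the end, for the whole second after the job is handed in: All seven bottles stand at rest in the caddy, upright within 0.07 rad, undersides within 4 mm of the caddy's floor; the red-capped bottle's axis is within 14 mm of the caddy's axis and the axis of each black-capped one within 48 mm (horizontal distance between bottle_red and caddy_floor below 0.014 m and z of bottle_red in the frame of caddy_floor between -0.004 and 0.004 m and angle between each of bottle_red, bottle_a, bottle_b, bottle_c, bottle_d, bottle_e, bottle_f's own z axis and vertical below 0.07 rad and linear speed of each of bottle_red, bottle_a, bottle_b, bottle_c, bottle_d, bottle_e, bottle_f below 0.03 m/s and horizontal distance between each of bottle_a, bottle_b, bottle_c, bottle_d, bottle_e, bottle_f and caddy_floor below 0.048 m and z of bottle_a in the frame of caddy_floor between -0.004 and 0.004 m and z of bottle_b in the frame of caddy_floor between -0.004 and 0.004 m and z of bottle_c in the frame of caddy_floor between -0.004 and 0.004 m and z of bottle_d in the frame of caddy_floor between -0.004 and 0.004 m and z of bottle_e in the frame of caddy_floor between -0.004 and 0.004 m and z of bottle_f in the frame of caddy_floor between -0.004 and 0.004 m); the robot touches nothing.
It fails at once if a bottle falls or is slammed into the caddy (moves faster than 0.5 m/s, the speed of a 13 mm fall, while within 60 mm of the caddy's axis and its underside less than 50 mm above the caddy's floor) ((horizontal distance between bottle_red and caddy_floor below 0.06 m and z of bottle_red in the frame of caddy_floor below 0.05 m and linear speed of bottle_red above 0.5 m/s) or (horizontal distance between bottle_a and caddy_floor below 0.06 m and z of bottle_a in the frame of caddy_floor below 0.05 m and linear speed of bottle_a above 0.5 m/s) or (horizontal distance between bottle_b and caddy_floor below 0.06 m and z of bottle_b in the frame of caddy_floor below 0.05 m and linear speed of bottle_b above 0.5 m/s)).
It fails at once if a bottle is knocked over (tilts more than 0.7 rad) (angle between any of bottle_red, bottle_a, bottle_b, bottle_c, bottle_d, bottle_e, bottle_f's own z axis and vertical above 0.7 rad).
It fails at once if the screwdriver, the red-lidded tin or the small red bottle is moved more than 20 mm (distance of any of screwdriver_a, grease_tin, threadlock from where it was at the start of the episode above 0.02 m).
It also fails if it takes over 67 s, if anything falls off the work surface, if the arm or the gripper's body presses on something with over 40 N, if the wrist force passes 120 N, or if a joint passes its speed limit or range.

ROBOT

A 7-joint arm with a two-finger parallel gripper is mounted at the origin on a cart in front of the work surface, level with it; the furniture and walls round the work are solid. World frame = base frame: x ahead of the robot, y to its left, z up, the work surface at z = 0. Lengths are in m, angles in rad, forces in N, time in s.
With the tool pointing down it reaches from about 0.425 to 0.825 m from the base axis. Payload 3.6 kg.
Tool frame: the origin (TCP) lies between the finger pads; the fingertips stand 19 mm ahead of it and the grasp point (between the pads) is the TCP; z points along the fingers, y is the line along which they close (so a half turn about z gives the same grasp; the last joint's range is limited). The gripper opens to 93 mm and grips with 3 to 60 N. Pads are 15 mm wide; open, the fingers measure 128 mm over their backs; the gripper's body (75 mm by 188 mm) begins 65 mm behind the grasp point.
Start: joints at [1.121, 0.615, -0.013, 1.423, 0.008, 1.103, -0.04], TCP at [0.267, -0.592, 0.238] pointing down, gripper open.
Joint ranges: [-3.12, 3.12], [-0.3, 2.06], [-1.34, 1.32], [0.26, 2.42], [-1.36, 4.5], [0.01, 1.98], [-2.84, 2.84]. Speed limits (rad/s): [2.79, 2.79, 3.14, 3.14, 3.14, 3.14, 3.14].

INTERFACE

Orientations are given as a rotation vector (axis times angle).
In Python, from cell import status, viewer, job gives the robot as it stands. The module is installed in compiled form; this text tells all that it offers.
- The arm moves only by the tool arm_command, never from a script. Its argument "commands" is a list of rows, each a list of 3 entries, a list of its own where there are three numbers: the shift along the world's x, y, z in m, then the turn about the world's z in degrees, then the opening, from 0 (shut) to 1 (fully open). In form: [[[dx, dy, dz], yaw, claw], ...]. A call has 1 to 5 rows; each row shifts and turns the commanded pose from where the row before left it; what a row does not reach is not made up. A row lasts 1/8 s, in which the tool goes at most 62.5 mm and 10.7 degrees, less where a joint would pass 70% of its speed; a pose out of reach is approached as far as the arm can. A call with a gripper value outside its range is refused whole. The fingers move at their own pace and stop on an object; "squeeze" is the grip in N (left out, the last holds). Time passes only in rows, so rows that do not move let the fingers close. It gives the time, the measured TCP pose, the force, the opening and the grip force at its end, in the units of the state.
- status.get_obs(): the state, without advancing time (a new reading comes with each control period).
- viewer.grab_frame(name): name is "scene" or "top" or "wrist"; returns the picture (400x640x3 uint8, red, green, blue); there is no depth.
- viewer.camera_params(name): a dict with "fx", "fy", "cx", "cy" (pixels), "eye" and "attitude" of the camera in the world. Camera axes: x right, y down, z forward; pixel columns grow to the right and rows downward; lengths in m; the calibration is good to about 2 mm. The wrist camera is an equidistant fisheye: a pixel r from the principal point sees the ray r / f radians off the axis. A picture is of the moment at which its call begins: read the wrist's pose just before it. camera_params takes no time and is no camera call; for the wrist camera it gives the pose at the moment of the call.
- job.close_job(): hands the job in; it is judged then, once.
The state is a dict: "time": time; "q": joint angles; "dq": joint speeds; "effort": joint torques, N m; "tool_pos": TCP position; "orientation": TCP orientation; "force": force on the tool from outside, world axes, zero at the start; "wrist_torque": the same for the moment, N m; "grip_width": finger opening in m; "grip_force": force on a finger pad.
Only numpy, scipy, OpenCV 4.12 (cv2) and the standard library are available. Lean on these libraries where they do the work, as an engineer would, in place of code of your own. Each camera call takes 0.05 s, during which the arm holds its last target. There are 200 camera calls.

## Working session

There is one attempt and no reset: what is moved stays moved. The work goes in short steps, Python scripts to look and compute and a tool call to move; the robot and the scene stay as the last step left them, time stands still between calls to the robot, and variables do not carry over. Pictures are saved under pics/ and viewed, at most 10 in all, crops included, and the job is handed in when it is done.

Besides the shell and the picture viewer there is one more tool, called after ">>>" as name(argument=value, ...) on one line, values as JSON. arm_command: Moves the arm, as the interface text tells. Its arguments: {"type":"object","properties":{"commands":{"type":"array"},"squeeze":{"type":"number"}},"required":["commands"]}

```bash
mkdir -p pics; cat > h.py <<'E'
import numpy as np,cv2
from cell import status,viewer,job
def snap(n,f):
    im=viewer.grab_frame(n); cv2.imwrite('pics/'+f+'.png',im[:,:,::-1]); return im
def R(p):
    a=np.array(p['attitude'],float)
    if a.shape==(3,3): return a
    if a.size==3: return cv2.Rodrigues(a)[0]
    from scipy.spatial.transform import Rotation as r
    return r.from_quat(a).as_matrix()
def px2w(n,u,v,z):
    p=viewer.camera_params(n); d=R(p)@np.array([(u-p['cx'])/p['fx'],(v-p['cy'])/p['fy'],1]); e=np.array(p['eye'])
    return e+d*(z-e[2])/d[2]
def w2px(n,P):
    p=viewer.camera_params(n); c=R(p).T@(np.array(P)-np.array(p['eye'])); return p['cx']+p['fx']*c[0]/c[2],p['cy']+p['fy']*c[1]/c[2]
E
python3 - <<'E'
from h import *
for n in('top','scene','wrist'): print(n,viewer.camera_params(n))
print(status.get_obs())
a=snap('top','top0');b=snap('scene','scene0')
E
```

```text
top {'fx': 400.11010355386884, 'fy': 400.11010355386884, 'cx': 315.72353077212426, 'cy': 196.86875975555697, 'eye': array([0.39912847, 0.3353432 , 0.88958635]), 'attitude': array([-2.15132906,  2.15590307, -0.10659778])}
scene {'fx': 436.45478080848744, 'fy': 436.45478080848744, 'cx': 317.0580042254658, 'cy': 204.08653356858153, 'eye': array([-0.05402834,  0.68589259,  0.60469588]), 'attitude': array([-1.22871294,  2.24831519, -1.02920691])}
wrist {'fx': 309.70691628693146, 'fy': 309.70691628693146, 'cx': 325.34928403465744, 'cy': 198.3644270728466, 'eye': array([ 0.33470933, -0.56191496,  0.3814707 ]), 'attitude': array([ 2.44048782, -1.57524478, -0.22048194])}
{'time': 0.0, 'q': array([ 1.12049646,  0.61592663, -0.01260675,  1.42487237,  0.00812558,
        1.1033876 , -0.04040026]), 'dq': array([ 0.00011947,  0.0010438 , -0.00059155, -0.00078599,  0.00056872,
       -0.00071895, -0.00160868]), 'effort': array([-2.15281045e-05, -4.58940625e+01,  2.09050491e-01, -1.65747893e+01,
       -6.10485091e-02,  2.05014838e-02,  2.43235818e-04]), 'tool_pos': array([ 0.26699487, -0.59183028,  0.23648512]), 'orientation': array([-3.06888501e+00, -6.60319698e-01,  9.38287693e-04]), 'force': array([0.69361901, 0.76703866, 0.18664508]), 'wrist_torque': array([-0.02366459,  0.04869605,  0.02084103]), 'grip_force': 0.0, 'grip_width': 0.092617816869661}
```

View pics/top0.png

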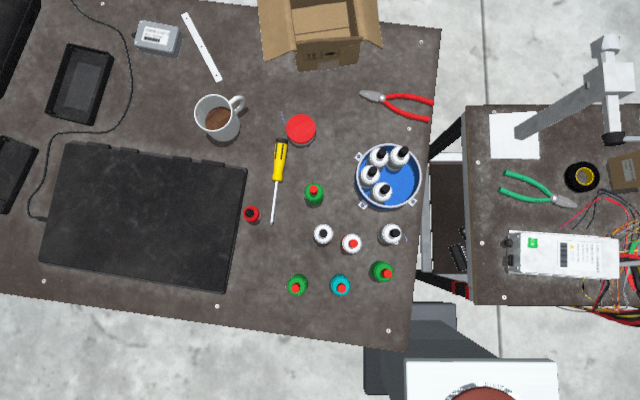

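View pics/scene0.png

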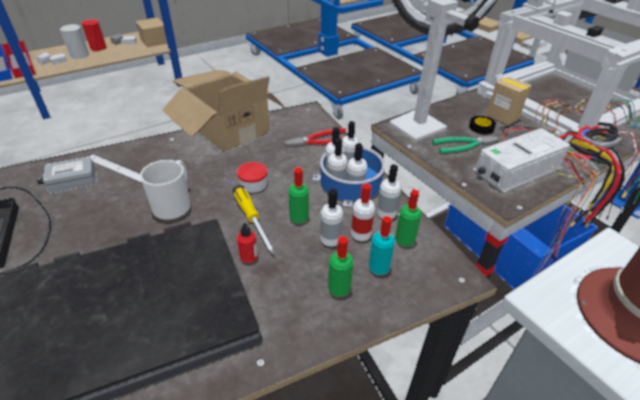

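```bash
python3 - <<'E'
from h import *
im=cv2.imread('pics/top0.png')
c=cv2.resize(im[135:300,220+50:220+220],None,fx=4.7,fy=3.6,interpolation=cv2.INTER_CUBIC)
c=cv2.resize(im[138:288,280:440],None,fx=4,fy=4,interpolation=cv2.INTER_CUBIC)
cv2.imwrite('pics/c1.png',c)
for n,u,v,z in[('a',323,229,.12),('red',353,244,.12),('b',396,234,.12),('cad',389,175,.052),('tin',301,128,.036),('driver tip',272,221,.005)]: print(n,px2w('top',u,v,z).round(4))
E
```

```text
a [0.4267 0.3346 0.12  ]
red [0.3981 0.2774 0.12  ]
b [0.4169 0.1952 0.12  ]
cad [0.5428 0.1946 0.052 ]
tin [0.6508 0.382  0.036 ]
driver tip [0.4487 0.4473 0.005 ]
```

View pics/c1.png

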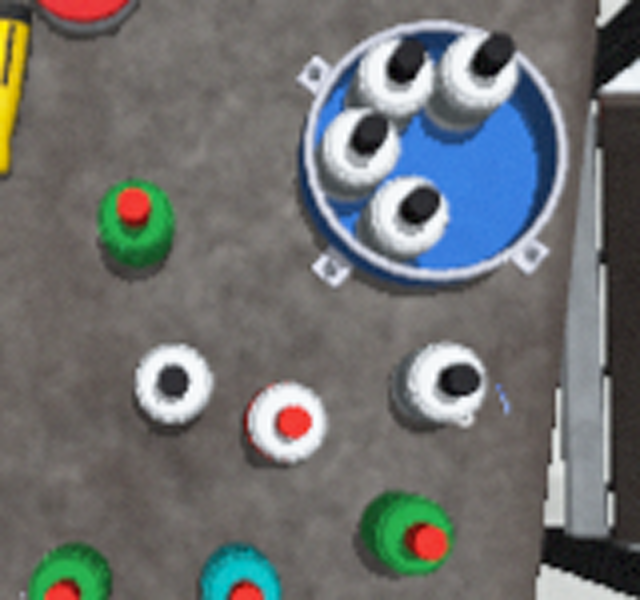

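```bash
python3 - <<'E'
from h import *
for n,u,v,z in[('b',396.5,232.3,.12),('bsh',391.7,233.8,.08),('a',323.4,233.3,.12),('red',353.4,243.2,.12),('c',382,151,.126),('d',404.2,149.2,.126),('e',373,170.5,.126),('f',385.7,188,.126),('cad',388.8,176,.05),('post',515,120,0),('postTop',605,75,.3),('postTop',605,75,.5),('postend',615,140,.3),('postend',615,140,.5),('psu',565,255,.05)]: print(n,px2w('top',u,v,z).round(4))
for n,u,v in [('post',420,125),('leg?',600,110),('leg2',500,40)]: print(n,px2w('scene',u,v,0).round(3))
w=snap('wrist','w0')
E
```

```text
b [0.4202 0.1942 0.12  ]
bsh [0.4183 0.1965 0.08  ]
a [0.4185 0.3338 0.12  ]
red [0.3996 0.2767 0.12  ]
c [0.5774 0.2195 0.126 ]
d [0.5807 0.1765 0.126 ]
e [0.539  0.2376 0.126 ]
f [0.5048 0.2139 0.126 ]
cad [0.541  0.1947 0.05  ]
post [ 0.677  -0.1021  0.    ]
postTop [ 0.6528 -0.0942  0.3   ]
postTop [0.5667 0.0515 0.5   ]
postend [ 0.5517 -0.1004  0.3   ]
postend [0.4999 0.0474 0.5   ]
psu [ 0.375  -0.1628  0.05  ]
post [ 0.637 -0.105  0.   ]
leg? [ 0.428 -0.602  0.   ]
leg2 [ 0.93  -0.785  0.   ]
```

View pics/w0.png

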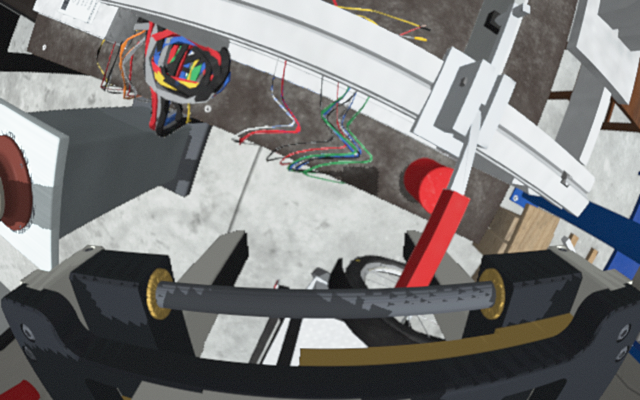

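>>> arm_command(commands=[[[0,0,0.06],0,0.5],[[0,0,0.06],0,0.5],[[0,0.0,0.06],0,0.5],[[0,0.02,0.06],5,0.5],[[0,0.02,0.06],5,0.5]], squeeze=20)

```text
time: 0.78
tool_pos: [0.2671, -0.5522, 0.5378]
orientation: [-3.0, -0.93, 0.0]
force: [0.9, -0.7, -0.1]
grip_width: 0.0488
grip_force: 0.0
```

>>> arm_command(commands=[[[0.015,0.05,0.03],0,0.5],[[0.03,0.05,0.02],0,0.5],[[0.03,0.05,0],0,0.5],[[0.03,0.05,0],0,0.5],[[0.03,0.05,0],0,0.5]])

```text
time: 1.4
tool_pos: [0.4028, -0.3011, 0.5861]
orientation: [-3.002, -0.926, 0.0]
force: [0.6, -0.4, -0.0]
grip_width: 0.0468
grip_force: 0.0
```

>>> arm_command(commands=[[[0.03,0.05,0],0,0.5],[[0.01,0.06,0],0,0.5],[[0.01,0.06,0],0,0.5],[[0,0.06,0],0,0.5],[[0,0.06,0],0,0.5]])

```text
time: 2.02
tool_pos: [0.4519, -0.011, 0.586]
orientation: [-3.002, -0.926, 0.001]
force: [1.4, -0.2, 0.4]
grip_width: 0.0469
grip_force: 0.0
```

>>> arm_command(commands=[[[0,0.06,0],0,0.5],[[0,0.06,0],0,0.5],[[0,0.06,0],0,0.5],[[0,0.06,0],0,0.5],[[0,0.05,-0.03],0,0.5]])

```text
time: 2.65
tool_pos: [0.4522, 0.2799, 0.557]
orientation: [-3.0, -0.927, -0.006]
force: [1.8, 0.8, 0.1]
grip_width: 0.0465
grip_force: 0.0
```

>>> arm_command(commands=[[[-0.01,0,-0.06],0,0.5],[[-0.01,0,-0.06],0,0.5],[[-0.01,0,-0.06],0,0.5],[[-0.01,0,-0.06],0,0.5],[[0,0,0],0,0.5]])

```text
time: 3.28
tool_pos: [0.4082, 0.2737, 0.3114]
orientation: [2.996, 0.927, -0.022]
force: [0.1, 0.1, 0.5]
grip_width: 0.0464
grip_force: 0.0
```

```bash
cat >> h.py <<'E'
def wpx2w(p,u,v,z):
    x=np.array([u-p['cx'],v-p['cy']]);r=np.hypot(*x);t=r/p['fx']
    d=R(p)@np.array([*(x/r*np.sin(t)),np.cos(t)]);e=np.array(p['eye']);return e+d*(z-e[2])/d[2]
def ww2px(p,P):
    c=R(p).T@(np.array(P)-np.array(p['eye']));t=np.arctan2(np.hypot(c[0],c[1]),c[2]);k=p['fx']*t/np.hypot(c[0],c[1]);return p['cx']+k*c[0],p['cy']+k*c[1]
E
python3 - <<'E'
from h import *
import pickle
p=viewer.camera_params('wrist');pickle.dump(p,open('w1.pkl','wb'));w=snap('wrist','w1')
for P in[(.42,.194,.12),(.4185,.3338,.12),(.3996,.2767,.12),(.541,.1947,.05),(.5774,.2195,.126)]: print(ww2px(p,P))
E
```

```text
(np.float64(387.8682410743668), np.float64(208.107596201039))
(np.float64(284.96591108297287), np.float64(140.24717470132452))
(np.float64(318.64166578788104), np.float64(182.78619325981128))
(np.float64(429.4653244015959), np.float64(120.44149763486148))
(np.float64(452.4399731994296), np.float64(84.7024609774494))
```

View pics/w1.png

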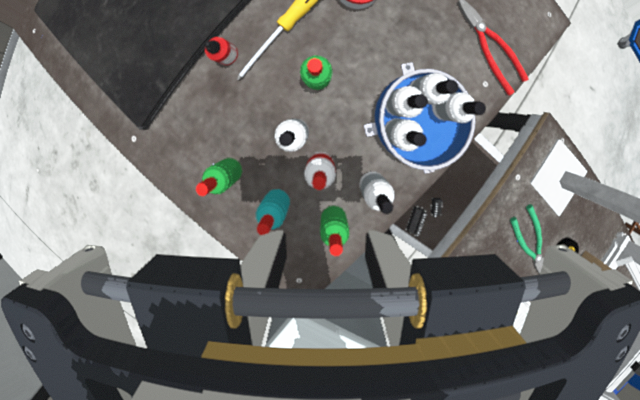

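```bash
python3 - <<'E'
from h import *
import pickle
p=pickle.load(open('w1.pkl','rb'));im=cv2.imread('pics/w1.png')
cv2.imwrite('pics/c2.png',cv2.resize(im[60:220,270:490],None,fx=3.6,fy=3.6,interpolation=cv2.INTER_CUBIC))
o=status.get_obs();print(o['q'].round(3),o['tool_pos'].round(4),o['orientation'].round(3))
for n,u,v,z in[('b',384.5,206,.12),('a',286.5,138.5,.12),('red',319,183,.12)]: print(n,wpx2w(p,u,v,z).round(4))
E
```

```text
[-0.292  0.331 -0.472  1.721  0.164  1.132 -1.784] [0.4119 0.2765 0.3157] [ 3.001  0.926 -0.005]
b [0.4198 0.1989 0.12  ]
a [0.421  0.3334 0.12  ]
red [0.3996 0.2762 0.12  ]
```

View pics/c2.png

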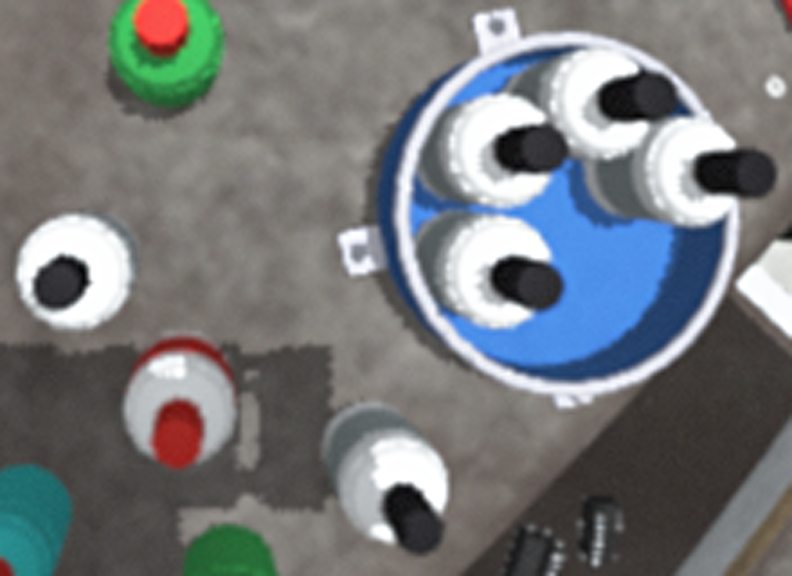

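>>> arm_command(commands=[[[-0.012,0,-0.05],0,0.5],[[0,0,-0.05],0,0.5],[[0,0,-0.05],0,0.5],[[0,0,-0.03],0,0.5],[[0,0,0],0,0.5]])

```text
time: 3.95
tool_pos: [0.4033, 0.2789, 0.1374]
orientation: [-3.001, -0.924, -0.006]
force: [0.0, -0.6, 0.7]
grip_width: 0.0462
grip_force: 0.0
```

>>> arm_command(commands=[[[-0.003,-0.002,-0.02],0,0.5],[[0,0,-0.012],0,0.5],[[0,0,0],0,0.5],[[0,0,0],0,0.5]])

```text
time: 4.45
tool_pos: [0.3984, 0.2759, 0.1054]
orientation: [-3.001, -0.925, -0.004]
force: [-0.4, -0.6, 0.2]
grip_width: 0.0467
grip_force: 0.0
```

>>> arm_command(commands=[[[0,0,0],0,0.15],[[0,0,0],0,0.1],[[0,0,0],0,0.05],[[0,0,0],0,0.05],[[0,0,0],0,0.05]])

```text
time: 5.08
tool_pos: [0.3973, 0.2751, 0.1043]
orientation: [-3.002, -0.926, -0.0]
force: [0.1, 0.6, 0.6]
grip_width: 0.0156
grip_force: 20.0
```

>>> arm_command(commands=[[[0,0,0.02],0,0.05],[[0,0,0.05],0,0.05],[[0,0,0.05],0,0.05],[[0.02,-0.01,0.03],0,0.05],[[0.04,-0.025,0],0,0.05]])

```text
time: 5.7
tool_pos: [0.4574, 0.2426, 0.2573]
orientation: [-2.997, -0.934, -0.009]
force: [0.1, 0.2, -1.7]
grip_width: 0.0159
grip_force: 20.0
```

>>> arm_command(commands=[[[0.04,-0.025,0],0,0.05],[[0.03,-0.016,0],0,0.05],[[0.013,-0.005,0],0,0.05],[[0,0,0],0,0.05],[[0,0,0],0,0.05]])

```text
time: 6.32
tool_pos: [0.5386, 0.1957, 0.2542]
orientation: [-2.999, -0.93, 0.002]
force: [-0.6, 0.7, -0.3]
grip_width: 0.0157
grip_force: 20.0
```

```bash
python3 - <<'E'
from h import *
import pickle
o=status.get_obs();print(o['tool_pos'].round(4),o['orientation'].round(3),o['grip_width'],o['force'])
p=viewer.camera_params('wrist');pickle.dump(p,open('w2.pkl','wb'));w=snap('wrist','w2');t=snap('top','t2')
a=cv2.resize(w[100:300,220:420],(400,400),interpolation=cv2.INTER_CUBIC)
b=cv2.resize(t[110:260,320:470],(400,400),interpolation=cv2.INTER_CUBIC)
cv2.imwrite('pics/c3.png',np.hstack([a,b])[:,:,::-1])
E
```

```text
[0.5386 0.1957 0.2542] [-2.999e+00 -9.300e-01  2.000e-03] 0.015683958029183875 [-0.62829863  0.74068217 -0.3023442 ]
```

View pics/c3.png

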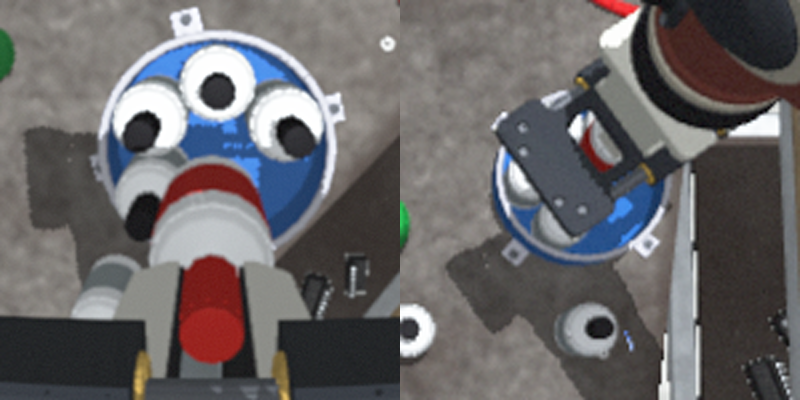

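```bash
cat > fit.py <<'E'
from h import *
import pickle
from scipy.ndimage import map_coordinates
def rim(im,pr,arc):
    g=im.min(axis=2).astype(float)
    best=[]
    th=np.radians(arc)
    for dx in np.arange(-.008,.0081,.001):
        for dy in np.arange(-.008,.0081,.001):
            q=np.array([pr((.541+dx+.067*np.cos(t),.1947+dy+.067*np.sin(t),.052)) for t in th])
            best.append((map_coordinates(g,[q[:,1],q[:,0]],order=1).mean(),.541+dx,.1947+dy))
    best.sort(reverse=True); return np.array(best[:4]).round(4)
if __name__=='__main__':
    A=np.arange(0,360,5)
    print('top',rim(cv2.imread('pics/top0.png'),lambda P:w2px('top',P),A))
    p1=pickle.load(open('w1.pkl','rb'));p=pickle.load(open('w2.pkl','rb'))
    print('w1',rim(cv2.imread('pics/w1.png'),lambda P:ww2px(p1,P),np.arange(100,330,5)))
    print('w2',rim(cv2.imread('pics/w2.png'),lambda P:ww2px(p,P),np.arange(-60,150,5)))
    for n,u,v in[('e',290,165.5),('c',328.5,145.5),('d',368,169.5),('f',291.5,210)]: print(n,wpx2w(p,u,v,.126).round(4))
    for n,u,v in[('e',421.6,101.7),('c',450.2,85.6),('d',479,107.8),('f',419.8,138.8)]: print('w1',n,wpx2w(p1,u,v,.126).round(4))
    # held bottle: predicted cap top for bottle at TCP
    for z in(.2542+.0157,.2542-.0323): print(ww2px(p,(.5386,.1957,z)), z)
E
python3 fit.py
```

```text
Traceback (most recent call last):
  File "fit.py", line 15, in <module>
    print('top',rim(cv2.imread('pics/top0.png'),lambda P:w2px('top',P),A))
                ~~~^^^^^^^^^^^^^^^^^^^^^^^^^^^^^^^^^^^^^^^^^^^^^^^^^^^^^^
  File "fit.py", line 10, in rim
    q=np.array([pr((.541+dx+.067*np.cos(t),.1947+dy+.067*np.sin(t),.052)) for t in th])
                ~~^^^^^^^^^^^^^^^^^^^^^^^^^^^^^^^^^^^^^^^^^^^^^^^^^^^^^^^
  File "fit.py", line 15, in <lambda>
    print('top',rim(cv2.imread('pics/top0.png'),lambda P:w2px('top',P),A))
                                                         ~~~~^^^^^^^^^
  File "h.py", line 15, in w2px
    p=viewer.camera_params(n); c=R(p).T@(np.array(P)-np.array(p['eye'])); return p['cx']+p['fx']*c[0]/c[2],p['cy']+p['fy']*c[1]/c[2]
ValueError: time passes only in moves, steps and waits
```

```bash
sed -i 's/^def px2w/import functools\nif True:\n    _c=functools.lru_cache(None)(lambda n:viewer.camera_params(n))\ndef px2w/; /^def px2w/,/^def wpx2w/s/p=viewer.camera_params(n)/p=_c(n)/' h.py; python3 fit.py
```

```text
Traceback (most recent call last):
  File "fit.py", line 15, in <module>
    print('top',rim(cv2.imread('pics/top0.png'),lambda P:w2px('top',P),A))
                ~~~^^^^^^^^^^^^^^^^^^^^^^^^^^^^^^^^^^^^^^^^^^^^^^^^^^^^^^
  File "fit.py", line 10, in rim
    q=np.array([pr((.541+dx+.067*np.cos(t),.1947+dy+.067*np.sin(t),.052)) for t in th])
                ~~^^^^^^^^^^^^^^^^^^^^^^^^^^^^^^^^^^^^^^^^^^^^^^^^^^^^^^^
  File "fit.py", line 15, in <lambda>
    print('top',rim(cv2.imread('pics/top0.png'),lambda P:w2px('top',P),A))
                                                         ~~~~^^^^^^^^^
  File "h.py", line 18, in w2px
    p=viewer.camera_params(n); c=R(p).T@(np.array(P)-np.array(p['eye'])); return p['cx']+p['fx']*c[0]/c[2],p['cy']+p['fy']*c[1]/c[2]
ValueError: time passes only in moves, steps and waits
```

```bash
sed -i 's/p=viewer.camera_params(n)/p=TOP/' h.py; cat >> h.py <<'E'
TOP={'fx':400.11010355,'fy':400.11010355,'cx':315.72353077,'cy':196.86875976,'eye':[0.39912847,0.3353432,0.88958635],'attitude':[-2.15132906,2.15590307,-0.10659778]}
E
python3 fit.py
```

```text
top [[1.957783e+02 5.430000e-01 1.957000e-01]
 [1.945382e+02 5.440000e-01 1.957000e-01]
 [1.920686e+02 5.430000e-01 1.947000e-01]
 [1.910271e+02 5.440000e-01 1.947000e-01]]
w1 [[2.208292e+02 5.430000e-01 1.957000e-01]
 [2.201535e+02 5.430000e-01 1.967000e-01]
 [2.200647e+02 5.420000e-01 1.957000e-01]
 [2.181575e+02 5.420000e-01 1.967000e-01]]
w2 [[2.213469e+02 5.430000e-01 1.947000e-01]
 [2.197804e+02 5.430000e-01 1.957000e-01]
 [2.185733e+02 5.420000e-01 1.947000e-01]
 [2.164105e+02 5.420000e-01 1.957000e-01]]
e [0.5434 0.2377 0.126 ]
c [0.5776 0.2194 0.126 ]
d [0.5801 0.1779 0.126 ]
f [0.509  0.2139 0.126 ]
w1 e [0.5389 0.237  0.126 ]
w1 c [0.5748 0.221  0.126 ]
w1 d [0.578  0.1776 0.126 ]
w1 f [0.5049 0.2144 0.126 ]
(np.float64(325.26107555778486), np.float64(274.57057218018554)) 0.2699
(np.float64(325.4263092995432), np.float64(235.96519694112578)) 0.2219
```

>>> arm_command(commands=[[[-0.003,-0.0125,0],0,0.05],[[0,0,-0.03],0,0.05],[[0,0,-0.03],0,0.05],[[0,0,0],0,0.05],[[0,0,0],0,0.05]])

```text
time: 7.05
tool_pos: [0.5379, 0.1817, 0.1954]
orientation: [-3.002, -0.926, -0.003]
force: [-0.0, -0.0, -1.2]
grip_width: 0.0157
grip_force: 20.0
```

>>> arm_command(commands=[[[-0.0025,0.0015,-0.02],0,0.05],[[0,0,-0.02],0,0.05],[[0,0,-0.02],0,0.05],[[0,0,-0.02],0,0.05],[[0,0,0],0,0.05]])

```text
time: 7.68
tool_pos: [0.5348, 0.1829, 0.1144]
orientation: [3.002, 0.926, -0.001]
force: [0.4, -0.4, -1.3]
grip_width: 0.0159
grip_force: 20.0
```

>>> arm_command(commands=[[[0.0015,0.003,-0.002],0,0.05],[[0.0015,0.003,0],0,0.05],[[0.0015,0.003,0],0,0.05],[[0,0,0],0,0.05],[[0,0,0],0,0.05]])

```text
time: 8.3
tool_pos: [0.5393, 0.192, 0.1123]
orientation: [3.002, 0.926, -0.0]
force: [-0.7, -0.3, -1.2]
grip_width: 0.0153
grip_force: 20.0
```

>>> arm_command(commands=[[[0,0,-0.001],0,0.05],[[0,0,-0.001],0,0.05],[[0,0,0],0,0.05],[[0,0,0],0,0.05]])

```text
time: 8.8
tool_pos: [0.5393, 0.1919, 0.1104]
orientation: [3.002, 0.926, 0.0]
force: [-1.1, -0.4, 1.1]
grip_width: 0.0154
grip_force: 20.0
```

>>> arm_command(commands=[[[0,0,0],0,0.3],[[0,0,0],0,0.33],[[0,0,0],0,0.33],[[0,0,0.02],0,0.33],[[0,0,0.06],0,0.33]])

```text
time: 9.43
tool_pos: [0.5375, 0.1908, 0.1882]
orientation: [3.001, 0.926, -0.012]
force: [1.9, 0.9, -0.4]
grip_width: 0.0305
grip_force: 0.0
```

>>> arm_command(commands=[[[-0.04,0,0.04],0,0.5],[[-0.04,0.002,0],0,0.5],[[-0.039,0.002,0],0,0.5],[[0,0,-0.04],0,0.5],[[0,0,0],0,0.5]])

```text
time: 10.05
tool_pos: [0.4186, 0.195, 0.1888]
orientation: [3.001, 0.927, -0.008]
force: [-0.2, 0.3, 1.0]
grip_width: 0.0465
grip_force: 0.0
```

```bash
python3 - <<'E'
from h import *
import pickle
o=status.get_obs();print(o['tool_pos'].round(4))
p=viewer.camera_params('wrist');pickle.dump(p,open('w3.pkl','wb'));w=snap('wrist','w3')
c=np.vstack([w[20:280,200:460]]);cv2.imwrite('pics/c4.png',cv2.resize(c,(600,600),interpolation=cv2.INTER_CUBIC)[:,:,::-1])
print(ww2px(p,(.42,.1955,.12)))
E
```

```text
[0.4186 0.195  0.1888]
(np.float64(325.9280095963384), np.float64(214.4289112308966))
```

View pics/c4.png

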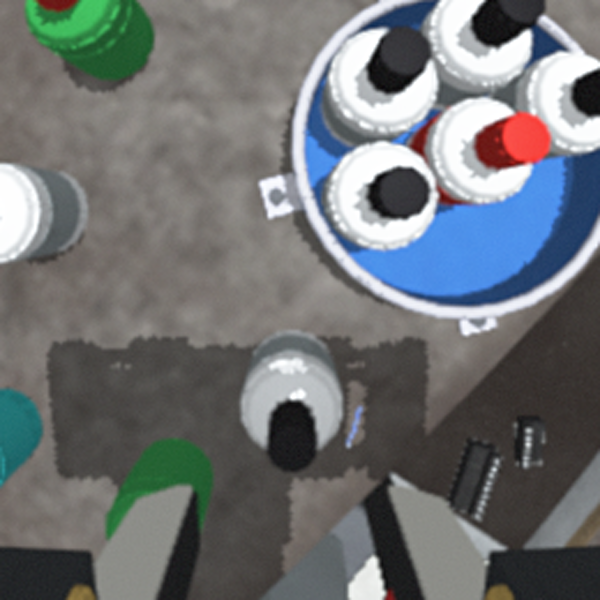

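```bash
python3 - <<'E'
from h import *
import pickle
p=pickle.load(open('w3.pkl','rb'))
for n,u,v in[('red',427.8,79.2),('e',374.9,43.3),('f',375.8,102.3),('c',424,27)]: print(n,wpx2w(p,u,v,.126).round(4))
E
```

```text
red [0.5403 0.1937 0.126 ]
e [0.5382 0.2369 0.126 ]
f [0.505  0.2135 0.126 ]
c [0.5699 0.2167 0.126 ]
```

>>> arm_command(commands=[[[0.0015,0.0005,-0.03],0,0.5],[[0,0,-0.03],0,0.5],[[0,0,-0.024],0,0.5],[[0,0,0],0,0.5],[[0,0,0],0,0.5]])

```text
time: 10.72
tool_pos: [0.4231, 0.1972, 0.1075]
orientation: [-3.002, -0.925, -0.004]
force: [-0.3, -0.2, 0.1]
grip_width: 0.0463
grip_force: 0.0
```

>>> arm_command(commands=[[[-0.003,-0.0015,-0.003],0,0.5],[[0,0,0],0,0.4],[[0,0,0],0,0.2],[[0,0,0],0,0.05],[[0,0,0],0,0.05]])

```text
time: 11.35
tool_pos: [0.4189, 0.1951, 0.1033]
orientation: [-3.002, -0.926, -0.0]
force: [0.2, 0.3, 1.0]
grip_width: 0.0157
grip_force: 20.0
```

>>> arm_command(commands=[[[0,0,0],0,0.05],[[0,0,0],0,0.05],[[0,0,0.01],0,0.05],[[0,0,0.03],0,0.05],[[0,0,0],0,0.05]])

```text
time: 11.98
tool_pos: [0.42, 0.1959, 0.1449]
orientation: [-3.001, -0.925, -0.007]
force: [-0.6, 0.7, -2.7]
grip_width: 0.0158
grip_force: 20.0
```

>>> arm_command(commands=[[[0,0,0.05],0,0.05],[[0.02,-0.008,0.04],0,0.05],[[0.04,-0.014,0],0,0.05],[[0.04,-0.014,0],0,0.05],[[0.022,-0.008,0],0,0.05]])

```text
time: 12.6
tool_pos: [0.5422, 0.149, 0.2318]
orientation: [3.002, 0.922, -0.003]
force: [-0.9, 0.2, -2.0]
grip_width: 0.0157
grip_force: 20.0
```

>>> arm_command(commands=[[[0,0,0],0,0.05],[[0,0,-0.02],0,0.05],[[0,0,-0.02],0,0.05],[[0,0,0],0,0.05],[[0,0,0],0,0.05]])

```text
time: 13.22
tool_pos: [0.5404, 0.1518, 0.1937]
orientation: [-3.001, -0.927, -0.001]
force: [0.3, -0.2, -1.5]
grip_width: 0.0156
grip_force: 20.0
```

>>> arm_command(commands=[[[0.0015,0,-0.02],0,0.05],[[0,0,-0.02],0,0.05],[[0,0,-0.02],0,0.05],[[0,0,-0.015],0,0.05],[[0,0,0],0,0.05]])

```text
time: 13.85
tool_pos: [0.5418, 0.1511, 0.1178]
orientation: [-3.002, -0.926, 0.002]
force: [-0.6, 0.4, -1.8]
grip_width: 0.0155
grip_force: 20.0
```

>>> arm_command(commands=[[[0,0.001,-0.003],0,0.05],[[0.001,0,-0.003],0,0.05],[[0.001,0,0],0,0.05],[[0,0,-0.002],0,0.05],[[0,0,0],0,0.05]])

```text
time: 14.48
tool_pos: [0.5442, 0.152, 0.1101]
orientation: [-3.002, -0.926, 0.0]
force: [0.1, -0.3, -2.1]
grip_width: 0.0158
grip_force: 20.0
```

>>> arm_command(commands=[[[0,0,-0.001],0,0.05],[[0,0,-0.0005],0,0.05],[[0,0,0],0,0.05]])

```text
time: 14.85
tool_pos: [0.5445, 0.1522, 0.1093]
orientation: [3.002, 0.926, 0.001]
force: [-0.9, -0.2, 2.9]
grip_width: 0.0156
grip_force: 20.0
```

>>> arm_command(commands=[[[0,0,0],0,0.3],[[0,0,0],0,0.33],[[0,0,0],0,0.33],[[0,0,0.02],0,0.33],[[0,0,0.06],0,0.33]])

```text
time: 15.48
tool_pos: [0.5424, 0.151, 0.1866]
orientation: [-3.002, -0.926, 0.013]
force: [0.9, 0.2, 1.0]
grip_width: 0.0307
grip_force: 0.0
```

>>> arm_command(commands=[[[-0.03,0.04,0.02],0,0.5],[[-0.03,0.045,0],0,0.5],[[-0.03,0.045,0],0,0.5],[[-0.03,0.045,0],0,0.5],[[-0.003,0.008,-0.02],0,0.5]])

```text
time: 16.1
tool_pos: [0.4184, 0.3407, 0.1903]
orientation: [-2.993, -0.937, -0.005]
force: [-0.2, -1.6, -1.4]
grip_width: 0.0461
grip_force: 0.0
```

>>> arm_command(commands=[[[0,0,0],0,0.5],[[0,0,0],0,0.5]])

```text
time: 16.35
tool_pos: [0.4222, 0.3341, 0.1889]
orientation: [3.002, 0.923, 0.001]
force: [-1.2, -0.9, -0.1]
grip_width: 0.0465
grip_force: 0.0
```

```bash
python3 - <<'E'
from h import *
import pickle
o=status.get_obs();print(o['tool_pos'].round(4))
p=viewer.camera_params('wrist');pickle.dump(p,open('w4.pkl','wb'));w=snap('wrist','w4');t=snap('top','t4')
c=cv2.resize(w[120:270,250:400],(400,400),interpolation=cv2.INTER_CUBIC)
d=cv2.resize(t[130:230,340:440],(400,400),interpolation=cv2.INTER_CUBIC)
cv2.imwrite('pics/c5.png',np.hstack([c,d])[:,:,::-1])
print(ww2px(p,(.4195,.3338,.12)))
E
```

```text
[0.4222 0.3341 0.1889]
(np.float64(323.51372006419183), np.float64(219.8365952676326))
```

View pics/c5.png

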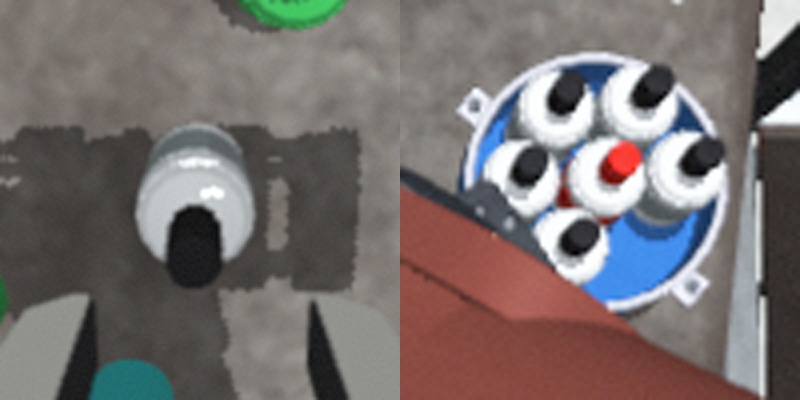

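>>> arm_command(commands=[[[-0.003,-0.001,-0.03],0,0.5],[[0,0,-0.03],0,0.5],[[0,0,-0.025],0,0.5],[[0,0,0],0,0.5],[[0,0,0],0,0.5]])

```text
time: 17.08
tool_pos: [0.4193, 0.3344, 0.1048]
orientation: [-3.002, -0.924, -0.003]
force: [0.8, -0.0, 0.4]
grip_width: 0.0466
grip_force: 0.0
```

```bash
python3 - <<'E'
from h import *
for n,u,v in[('c',382.3,150.5),('d',404.5,149),('e',373.3,170),('f',385.8,189),('b',417,168),('red',396.3,169.5)]: print(n,px2w('top',u,v,.126).round(4))
E
```

```text
c [0.5784 0.2189 0.126 ]
d [0.5811 0.1759 0.126 ]
e [0.54  0.237 0.126]
f [0.5029 0.2138 0.126 ]
b [0.5436 0.1529 0.126 ]
red [0.5408 0.1927 0.126 ]
```

>>> arm_command(commands=[[[0,-0.0005,0],0,0.3],[[0,0,0],0,0.1],[[0,0,0],0,0.05],[[0,0,0],0,0.05],[[0,0,0],0,0.05]])

```text
time: 17.7
tool_pos: [0.4184, 0.3337, 0.1039]
orientation: [-3.002, -0.926, -0.001]
force: [-1.4, -1.0, 1.4]
grip_width: 0.0154
grip_force: 20.0
```

>>> arm_command(commands=[[[0,0,0.02],0,0.05],[[0,0,0.05],0,0.05],[[0,-0.03,0.05],0,0.05],[[0.02,-0.05,0.01],0,0.05],[[0.03,-0.05,0],0,0.05]])

```text
time: 18.32
tool_pos: [0.4685, 0.203, 0.235]
orientation: [-3.001, -0.93, -0.004]
force: [1.4, -0.3, -2.7]
grip_width: 0.0157
grip_force: 20.0
```

>>> arm_command(commands=[[[0.03,-0.03,0],0,0.05],[[0.008,-0.003,-0.01],0,0.05],[[0,0,-0.02],0,0.05],[[0,0,0],0,0.05],[[0,0,0],0,0.05]])

```text
time: 18.95
tool_pos: [0.5058, 0.1718, 0.2039]
orientation: [-3.0, -0.929, 0.0]
force: [-0.1, -0.5, -1.0]
grip_width: 0.0158
grip_force: 20.0
```

>>> arm_command(commands=[[[0.0005,0.0003,-0.01],0,0.05],[[0,0,-0.01],0,0.05],[[0,0,-0.005],0,0.05],[[0,0,0],0,0.05],[[0,0,0],0,0.05]])

```text
time: 19.58
tool_pos: [0.5068, 0.1709, 0.1788]
orientation: [-3.002, -0.926, -0.0]
force: [-0.2, 0.0, -1.5]
grip_width: 0.0159
grip_force: 20.0
```

>>> arm_command(commands=[[[-0.0005,0.0005,-0.006],0,0.05],[[0,0,-0.006],0,0.05],[[0,0,-0.006],0,0.05],[[0,0,0],0,0.05],[[0,0,0],0,0.05]])

```text
time: 20.2
tool_pos: [0.5063, 0.1714, 0.1607]
orientation: [-3.002, -0.926, 0.0]
force: [-0.2, -0.3, -0.6]
grip_width: 0.0155
grip_force: 20.0
```

Underside at about 57 mm, no contact so far; the rim is next.

>>> arm_command(commands=[[[0,0,-0.004],0,0.05],[[0,0,-0.004],0,0.05],[[0,0,-0.003],0,0.05],[[0,0,0],0,0.05],[[0,0,0],0,0.05]])

```text
time: 20.82
tool_pos: [0.5063, 0.1714, 0.1497]
orientation: [-3.002, -0.926, -0.0]
force: [-0.1, -0.5, -1.6]
grip_width: 0.0156
grip_force: 20.0
```

Past the rim (underside at 46 mm) without force. Continue down to 4 mm above the floor.

>>> arm_command(commands=[[[0,0,-0.01],0,0.05],[[0,0,-0.01],0,0.05],[[0,0,-0.01],0,0.05],[[0,0,-0.006],0,0.05],[[0,0,0],0,0.05]])

```text
time: 21.45
tool_pos: [0.5061, 0.1714, 0.1131]
orientation: [-3.002, -0.926, 0.001]
force: [0.3, 0.1, -2.0]
grip_width: 0.0158
grip_force: 20.0
```

>>> arm_command(commands=[[[0,0,-0.002],0,0.05],[[0,0,-0.001],0,0.05],[[0,0,-0.001],0,0.05],[[0,0,0],0,0.05],[[0,0,0],0,0.05]])

```text
time: 22.08
tool_pos: [0.5064, 0.1714, 0.11]
orientation: [3.002, 0.926, 0.0]
force: [-0.9, -0.6, 1.7]
grip_width: 0.0158
grip_force: 20.0
```

Landed (force reversed to +1.7 N at the expected height). Release and retreat.

>>> arm_command(commands=[[[0,0,0],0,0.3],[[0,0,0],0,0.33],[[0,0,0],0,0.33],[[0,0,0.02],0,0.33],[[0,0,0.05],0,0.33]])

```text
time: 22.7
tool_pos: [0.5049, 0.1706, 0.1785]
orientation: [3.002, 0.926, -0.009]
force: [0.4, 0.6, -0.2]
grip_width: 0.0308
grip_force: 0.0
```

>>> arm_command(commands=[[[-0.03,0.02,0.05],0,0.33],[[-0.03,0.05,0.05],0,0.33],[[0,0.06,0],0,0.33],[[0,0.06,0],0,0.33],[[0,0,0],0,0.33]])

```text
time: 23.32
tool_pos: [0.4491, 0.358, 0.2704]
orientation: [-2.993, -0.939, 0.0]
force: [-0.2, -0.1, -0.6]
grip_width: 0.0307
grip_force: 0.0
```

```bash
python3 - <<'E'
from h import *
import pickle
o=status.get_obs();print(o['tool_pos'].round(4))
p=viewer.camera_params('wrist');pickle.dump(p,open('w5.pkl','wb'));w=snap('wrist','w5');t=snap('top','t5')
d=cv2.resize(t[130:230,340:440],(400,400),interpolation=cv2.INTER_CUBIC)
x,y=map(int,ww2px(p,(.543,.195,.08)));x=min(max(x,100),540);y=max(y,100);print(x,y)
c=cv2.resize(w[y-100:y+100,x-100:x+100],(400,400),interpolation=cv2.INTER_CUBIC)
cv2.imwrite('pics/c6.png',np.hstack([c,d])[:,:,::-1])
E
```

```text
[0.4491 0.358  0.2704]
479 195
```

View pics/c6.png

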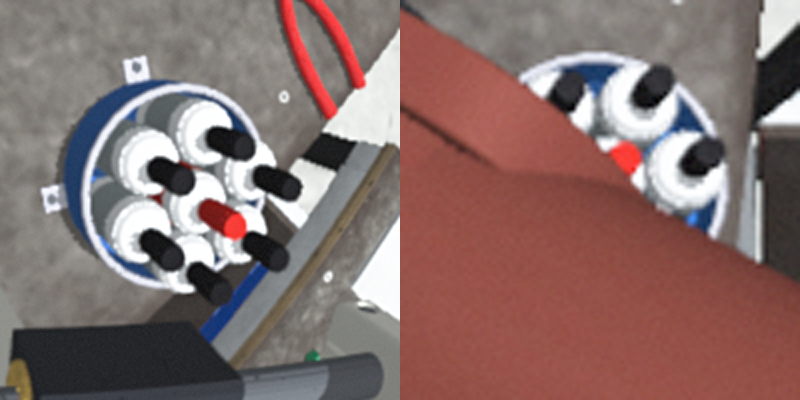

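The wrist crop (left half) shows all seven bottles upright inside the rim. The red cap is in the middle, at about (222,218) in the crop, with six black caps parallel around it. The arm is clear of everything.

```bash
python3 -c "
from cell import job;print(job.close_job())"
```

```text
the job is handed in; nothing more can be done
None
```

I packed the three bench bottles and handed the job in at about 23 s. The last picture shows all seven upright in the caddy, the red cap in the middle and six black caps round it; the hand-in returned no verdict.

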